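# Build up the stepped hex arbor with its three rings

### The job

Thread the three plain steel hex-bored rings onto the stepped hexagonal post in order of size, largest first and smallest last: turn each until its hole finds the post's hexagon and slide it fully home, the first down on the flange and each next one flat on the ring below. Leave the other tools lying where they are.

Things in the scene. Friction and masses are not known exactly. Their poses are not given: they have to be found in the camera images.
- arbor_seat (a point): Centre of the top face of the arbor's round dark steel flange (96 mm across, 12 mm thick, fixed to the bench; this point is 12 mm above the bench); z up along the post. The largest ring seats here. A stepped hexagonal steel post rises 52 mm from it in three sections whose corners are in line. These axes do not turn with the post: its angle about its axis is random and NOT reported.
- arbor_step1 (a point): On the post's axis, 17 mm above the seat: top of the lowest section, 38 mm across flats. The top 3 mm of each section taper in by 2 mm a side. A bore slides over its section only with the corners in line within about 6 degrees (repeats every 60 degrees); else the ring stops on the section's top edge. The post is clamped (turns only above about 1.5 N m).
- arbor_step2 (a point): On the post's axis, 35 mm above the seat: top of the middle section, 28 mm across flats.
- arbor_tip (a point): On the post's axis, 52 mm above the seat (64 mm above the bench): top of the highest section, 18 mm across flats, and the post's end.
- ring_large_mid (a point): Centre, half-way up, of the largest of the three plain steel hex-bored rings: outside round, 62 mm diameter, 18 mm high, about 240 g, with a hexagonal through hole 40.2 mm across flats that fits the post's 38 mm section. Starts lying flat on the bench. z along its axis; x points to a corner of its hexagonal hole (a corner every 60 degrees from there). Fully home, this point is 9 mm above arbor_seat.
- ring_medium_mid (a point): Centre, half-way up, of the middle of the three plain steel hex-bored rings: outside round, 50 mm diameter, 18 mm high, about 170 g, with a hexagonal through hole 29.8 mm across flats that fits the post's 28 mm section. Starts lying flat on the bench. z along its axis; x points to a corner of its hexagonal hole (a corner every 60 degrees from there). Fully home, this point is 27 mm above arbor_seat.
- ring_small_mid (a point): Centre, half-way up, of the smallest of the three plain steel hex-bored rings: outside round, 40 mm diameter, 18 mm high, about 110 g, with a hexagonal through hole 19.6 mm across flats that fits the post's 18 mm section. Starts lying flat on the bench. z along its axis; x points to a corner of its hexagonal hole (a corner every 60 degrees from there). Fully home, this point is 45 mm above arbor_seat.
- caliper: Bystander: digital caliper, 232 x 74 x 15 mm, lying in front; origin under its centre. To be left alone.
- setting_ring: Bystander: setting ring with a ROUND bore, black and white, 58 mm diameter, 20 mm high; not one of the three; origin under its centre. To be left alone.
- wheel_nut: Bystander: wheel nut, 30 mm diameter, 19 mm high; origin under its centre. To be left alone.
- hub_gauge: Bystander: round hub gauge with a bar handle, 94 mm diameter, 47 mm high; origin under its centre. To be left alone.
- screwdriver: Bystander: screwdriver, 204 mm long; origin under its centre. To be left alone.
- micrometer: Bystander: outside micrometer, 132 mm long; origin under its centre. To be left alone.
- plug_gauge: Bystander: plug gauge, 123 mm long, lying; origin under its centre. To be left alone.
There are look-alikes about, which are no part of the job. Leave any blue or red look-alike of the part that bears ring_medium_mid alone. Leave any red look-alike of the part that bears ring_large_mid alone.

How it is judged:
By the outcome, as a careful person would: the job done as asked, in the order asked, and still so for the second after the job is handed in, with the robot touching nothing.
It also fails if it takes over 72 s, if anything falls off the work surface, if the arm or the gripper's body presses on something with over 40 N, if the wrist force passes 120 N, or if a joint passes its speed limit or range.

### The arm

A 6-joint arm with a two-finger parallel gripper is mounted at the origin on a cart in front of the work surface, level with it; the furniture and walls round the work are solid. World frame = base frame: x ahead of the robot, y to its left, z up, the work surface at z = 0. Lengths are in m, angles in rad, forces in N, time in s.
With the tool pointing down it reaches from about 0.35 to 0.775 m from the base axis. Payload 7.3 kg.
Tool frame: the origin (TCP) lies at the centre of the arm's flange, where the gripper is bolted on; the fingertips stand 178 mm ahead of it and the grasp point (between the pads) lies robot.pinch_z ahead of it (robot.pinch_z is the distance from the TCP to the grasp point, in m); x points along the fingers, z is the direction in which the jaws open and shut, and the axes are right-handed (so a half turn about x gives the same grasp; the last joint's range is limited). The gripper opens to 92 mm and grips with 3 to 60 N. Pads are 19 mm wide; open, the fingers measure 130 mm over their backs; the gripper's body (75 mm by 190 mm) begins 47 mm behind the grasp point.
Start: joints at [-1.293, 0.342, 1.524, -0, 1.275, -0.146], TCP at [0.216, -0.479, 0.405] pointing down, gripper open.
Joint ranges: [-2.53, 2.53], [-0.77, 2.02], [0.04, 2.7], [-1, 4.14], [0.28, 2.66], [-3.11, 3.11]. Speed limits (rad/s): [2.57, 2.57, 3.14, 3.14, 3.14, 3.14].

### API

Orientations are given as [roll, pitch, yaw] about the fixed x, y, z axes, in that order (R = Rz(yaw) Ry(pitch) Rx(roll)).
In Python, from cell import robot gives the robot as it stands.
- The arm moves only by the shell command python3 -m jog 'ROWS' [FORCE]. ROWS is JSON, a list of rows, each an object of numbers: "fingers": the closure, from 0 (fully open) to 1 (shut); "x", "y", "z": the shift along the tool's x, y, z in cm; "spin": the turn about the tool's x in degrees. A call has 1 to 5 rows; each row is the pose to reach, as a shift and turn from the pose commanded when the call began, along the tool's axes at that moment; what a row does not reach only later rows make up. A row lasts 1/8 s, in which the tool goes at most 62.5 mm and 10.7 degrees, less where a joint would pass 70% of its speed; a pose out of reach is approached as far as the arm can. A call with a gripper value outside its range is refused whole. The fingers move at their own pace and stop on an object; FORCE is the grip in N (left out, the last holds). Time passes only in rows, so rows that repeat a pose let the fingers close. It gives the time, the measured TCP pose, the force and the opening at its end, in the units of the state.
- robot.observe(): the state, without advancing time (a new reading comes with each control period).
- robot.read_camera(name): name is "scene" or "top" or "wrist"; returns a dict with "color" (420x560x3 uint8, red, green, blue), "mtx" (3x3 intrinsics, pixels), "k1" (the pictures are not rectified: a ray, as slopes to the right and down, at radius r is drawn at 1 + k1 r^2 times it, then the intrinsics apply), "view" (4x4, takes a point from world to camera coordinates); the wrist camera has in their place "T_tool_cam" (4x4, takes a point from camera to tool coordinates, whose origin is the TCP and whose axes are the tool frame's). Camera axes: x right, y down, z forward; pixel columns grow to the right and rows downward; lengths in m; the calibration is good to about 2 mm. A picture is of the moment at which its call begins: read the wrist's pose just before it. There is no depth.
- robot.hand_in(): hands the job in, once; it reports no verdict.
Trained networks look in a picture, given as the dict that the camera call returned (one of the last four; its "shot" number tells which), for a name from the list of things; names that differ only in an ending like _2 or _b are one class to them, and where a whole thing is asked for, a point or a joint stands for the part that bears it (a point fixed in the world has none). Each returns a list of dicts, best first, with "conf" (0 to 1); they miss things now and then, are a little off and sometimes report something else, mostly with a low value. They report only what shows in the picture. A call takes as long as a camera call. They do not tell look-alikes from the thing itself.
- robot.look_for(target, picture): "xy" ([column, row] in pixels, amid what is visible of it).
The state is a dict: "time": time; "qpos": joint angles; "qvel": joint speeds; "joint_efforts": joint torques, N m; "tool_pos": TCP position; "tool_rot": TCP orientation; "contact_force": force on the tool from outside, world axes, zero at the start; "torque": the same for the moment, N m; "opening": finger opening in m.
Only numpy, scipy, OpenCV 4.12 (cv2) and the standard library are available. Lean on these libraries where they do the work, as an engineer would, in place of code of your own. Each camera call takes 0.05 s, during which the arm holds its last target. There are 200 camera calls.

## Working session

There is one attempt and no reset: what is moved stays moved. The work goes in short steps, Python scripts to look and compute and a shell command to move; the robot and the scene stay as the last step left them, time stands still between calls to the robot, and variables do not carry over. Pictures are saved under pics/ and viewed, on a budget of 10 in all, crops included, one or two more only if the job needs it, and the job is handed in when it is done.

```bash
ls; mkdir -p pics; cat > h.py <<'E'
import numpy as np, cv2
from scipy.spatial.transform import Rotation as R
from cell import robot
def T_tool(s):
    T=np.eye(4); T[:3,:3]=R.from_euler('xyz',s['tool_rot']).as_matrix() if np.size(s['tool_rot'])==3 else R.from_matrix(s['tool_rot']).as_matrix(); T[:3,3]=s['tool_pos']; return T
def snap(name,fn=None):
    s=robot.observe(); p=robot.read_camera(name)
    p['c2w']=T_tool(s)@np.array(p['T_tool_cam']) if name=='wrist' else np.linalg.inv(np.array(p['view']))
    if fn: cv2.imwrite('pics/'+fn,p['color'][:,:,::-1])
    return p
def pix2w(p,uv,z):
    K=np.array(p['mtx']); uv=np.atleast_2d(uv).astype(float)
    d=np.c_[(uv[:,0]-K[0,2])/K[0,0],(uv[:,1]-K[1,2])/K[1,1]]; u=d.copy()
    for _ in range(20): u=d/(1+p['k1']*(u**2).sum(1,keepdims=True))
    r=np.c_[u,np.ones(len(u))]@p['c2w'][:3,:3].T; o=p['c2w'][:3,3]
    return o+r*((z-o[2])/r[:,2])[:,None]
def w2pix(p,X):
    K=np.array(p['mtx']); c=(np.atleast_2d(X)-p['c2w'][:3,3])@p['c2w'][:3,:3]
    u=c[:,:2]/c[:,2:]; u=u*(1+p['k1']*(u**2).sum(1,keepdims=True)); return u*[K[0,0],K[1,1]]+[K[0,2],K[1,2]]
E
python3 - <<'E'
from h import *
np.set_printoptions(precision=3,suppress=True)
s=robot.observe(); print(s, robot.pinch_z)
p=snap('top','top.png')
print(p['c2w'],p['mtx'],p['k1'])
for n,z in [('ring_large_mid',.018),('ring_medium_mid',.018),('ring_small_mid',.018),('arbor_tip',.064),('arbor_seat',.012),('setting_ring',.02),('wheel_nut',.019),('hub_gauge',.03)]:
    for d in robot.look_for(n,p)[:4]: print(n,d['conf'],d['xy'],pix2w(p,d['xy'],z)[0])
E
```

```text
pics
{'time': 0.0, 'qpos': array([-1.293,  0.343,  1.525,  0.   ,  1.275, -0.146]), 'qvel': array([-0.001,  0.001,  0.   ,  0.001, -0.001, -0.001]), 'joint_efforts': array([  0.001, -43.123, -24.422,   0.072,   0.056,  -0.   ]), 'tool_pos': array([ 0.216, -0.478,  0.404]), 'tool_rot': array([2.991, 1.569, 1.844]), 'contact_force': array([ 0.607,  0.712, -0.089]), 'torque': array([0.042, 0.005, 0.002]), 'opening': 0.09170856052299513} 0.1592
[[-0.015 -0.996  0.089  0.462]
 [-1.     0.015  0.007  0.164]
 [-0.009 -0.089 -0.996  1.099]
 [ 0.     0.     0.     1.   ]] [[379.915   0.    276.201]
 [  0.    379.915 211.371]
 [  0.      0.      1.   ]] -0.10486360715352064
ring_large_mid 0.82 [189.7, 288.9] [0.341 0.421 0.018]
ring_large_mid 0.78 [217.9, 250.5] [0.449 0.34  0.018]
ring_medium_mid 0.74 [352.8, 268.6] [ 0.392 -0.042  0.018]
ring_medium_mid 0.55 [361.9, 239.9] [ 0.473 -0.071  0.018]
ring_medium_mid 0.52 [236.5, 147.6] [0.747 0.285 0.018]
ring_medium_mid 0.49 [332.7, 231.7] [0.498 0.012 0.018]
ring_small_mid 0.61 [236.5, 194.6] [0.609 0.286 0.018]
arbor_tip 0.83 [297.8, 195.1] [0.598 0.112 0.064]
arbor_seat 0.74 [298.5, 192.4] [0.613 0.107 0.012]
setting_ring 0.62 [195.7, 227.1] [0.517 0.403 0.02 ]
setting_ring 0.42 [364.6, 180.4] [ 0.644 -0.084  0.02 ]
wheel_nut 0.5 [256.4, 228.6] [0.51  0.229 0.019]
hub_gauge 0.95 [362.0, 180.6] [ 0.642 -0.074  0.03 ]
hub_gauge 0.68 [234.7, 148.9] [0.74  0.289 0.03 ]
```

View pics/top.png

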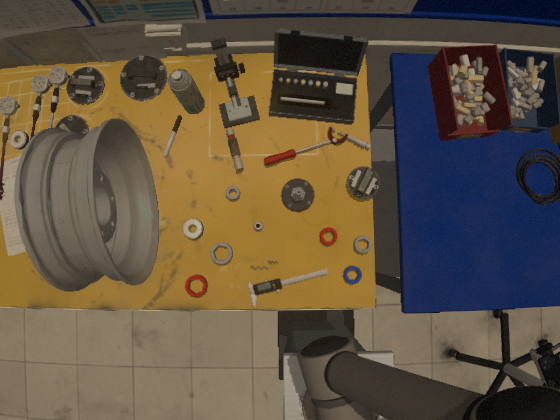

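The top view shows the plain grey rings at about (222,253) large, (362,245) medium and (232,193) small, with the arbor at (298,195). The red ones at (196,286) and (328,236), the blue one at (352,274), the white setting ring and the wheel nut at (258,226) are to be left alone.

```bash
cat >> h.py <<'E'
def goal(x,y,z,jaw=None):
    """shift in tool cm (+spin deg, tool taken upright) to put TCP at x,y,z; jaw = world angle of tool z (deg)"""
    s=robot.observe(); T=T_tool(s); d=T[:3,:3].T@(np.array([x,y,z])-T[:3,3])*100
    a=np.degrees(np.arctan2(T[1,2],T[0,2]))
    sp=None if jaw is None else -((jaw-a+90)%180-90)
    print('shift cm',d.round(2),'jaw now %.1f'%a,'spin',sp,'q6 %.2f'%s['qpos'][5],'t %.2f'%s['time'],'tcp',T[:3,3].round(4))
E
python3 - <<'E'
from h import *
np.set_printoptions(precision=3,suppress=True)
p=snap('wrist'); print(p['T_tool_cam'],p['mtx'],p['k1']); print(T_tool(robot.observe()))
goal(.605,.11,.40)
E
```

```text
[[ 0.    -0.27   0.963  0.02 ]
 [ 0.    -0.963 -0.27   0.073]
 [ 1.     0.    -0.     0.001]
 [ 0.     0.     0.     1.   ]] [[363.839   0.    279.016]
 [  0.    363.839 214.081]
 [  0.      0.      1.   ]] -0.08970511438078023
[[ 0.     0.912  0.411  0.216]
 [-0.     0.411 -0.912 -0.479]
 [-1.    -0.     0.     0.405]
 [ 0.     0.     0.     1.   ]]
shift cm [  0.47  59.67 -37.65] jaw now -65.7 spin None q6 -0.15 t 0.50 tcp [ 0.216 -0.478  0.405]
```

```bash
python3 -m jog '[{"y":5,"z":-3.1},{"y":10,"z":-6.2},{"y":15,"z":-9.3},{"y":20,"z":-12.4},{"y":25,"z":-15.5}]' && python3 -m jog '[{"y":5,"z":-3.1},{"y":10,"z":-6.2},{"y":15,"z":-9.3,"x":2},{"y":20,"z":-12.4,"x":4},{"y":25,"z":-15.5,"x":6}]' && python3 -m jog '[{"y":5,"z":-3.3,"x":2},{"y":9.6,"z":-6.6,"x":2.5},{"y":9.6,"z":-6.6,"x":2.5},{"y":9.6,"z":-6.6,"x":2.5}]'
python3 - <<'E'
from h import *
np.set_printoptions(precision=3,suppress=True)
p=snap('wrist','w1.png')
for n,z in [('arbor_tip',.064),('arbor_step1',.029),('arbor_seat',.012)]:
    for d in robot.look_for(n,p)[:2]: print(n,d['conf'],d['xy'],pix2w(p,d['xy'],z)[0])
goal(.605,.11,.3)
E
```

```text
shift cm [ 10.47  59.67 -37.65] jaw now -65.7 spin None q6 -0.15 t 0.70 tcp [ 0.216 -0.479  0.405]$[0]: bad value
```

View pics/w1.png

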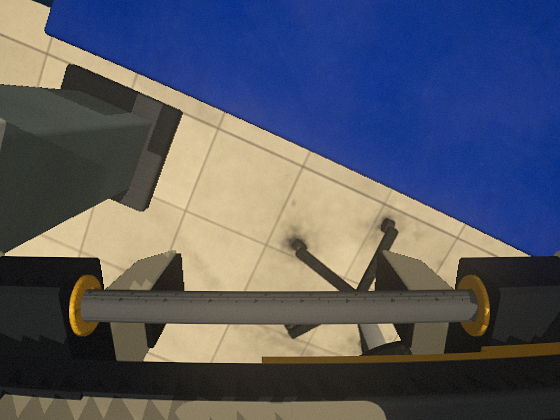

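The wrist view shows only floor: the move was refused. The gripper bar covers rows 290 and below, so objects must be kept above row 270. I'll retry with every key in each row.

```bash
python3 -m jog '[{"fingers":0,"x":0,"y":5,"z":-3.1,"spin":0},{"fingers":0,"x":0,"y":10,"z":-6.2,"spin":0},{"fingers":0,"x":0,"y":15,"z":-9.3,"spin":0},{"fingers":0,"x":0,"y":20,"z":-12.4,"spin":0},{"fingers":0,"x":0,"y":25,"z":-15.5,"spin":0}]' 20 && python3 -m jog '[{"fingers":0,"x":0,"y":5,"z":-3.1,"spin":0},{"fingers":0,"x":0,"y":10,"z":-6.2,"spin":0},{"fingers":0,"x":2,"y":15,"z":-9.3,"spin":0},{"fingers":0,"x":4,"y":20,"z":-12.4,"spin":0},{"fingers":0,"x":6,"y":25,"z":-15.5,"spin":0}]' 20 && python3 -m jog '[{"fingers":0,"x":2,"y":4,"z":-3.3,"spin":0},{"fingers":0,"x":4.5,"y":7,"z":-6.6,"spin":0},{"fingers":0,"x":4.5,"y":7,"z":-6.6,"spin":0},{"fingers":0,"x":4.5,"y":7,"z":-6.6,"spin":0}]' 20
python3 - <<'E'
from h import *
np.set_printoptions(precision=3,suppress=True)
p=snap('wrist','w2.png')
for n,z in [('arbor_tip',.064),('arbor_step1',.029),('arbor_seat',.012)]:
    for d in robot.look_for(n,p)[:2]: print(n,d['conf'],d['xy'],pix2w(p,d['xy'],z)[0])
goal(.605,.11,.3)
E
```

```text
time: 1.32
tool_pos: [0.3808, -0.2328, 0.405]
tool_rot: [0.415, 1.57, -0.733]
contact_force: [0.0, -0.3, 0.7]
opening: 0.0918
time: 1.95
tool_pos: [0.5451, 0.0114, 0.3443]
tool_rot: [0.746, 1.57, -0.4]
contact_force: [0.6, -1.9, 0.1]
opening: 0.0915
time: 2.45
tool_pos: [0.5808, 0.0983, 0.2999]
tool_rot: [-0.443, 1.57, -1.59]
contact_force: [-0.0, -0.1, 0.2]
opening: 0.0915
arbor_tip 0.93 [277.8, 169.3] [0.618 0.115 0.064]
arbor_step1 0.67 [276.9, 167.6] [0.613 0.114 0.029]
arbor_seat 0.68 [278.7, 169.1] [0.611 0.111 0.012]
shift cm [ 0.07  2.72 -0.16] jaw now -65.8 spin None q6 1.18 t 2.65 tcp [0.581 0.097 0.301]
```

View pics/w2.png

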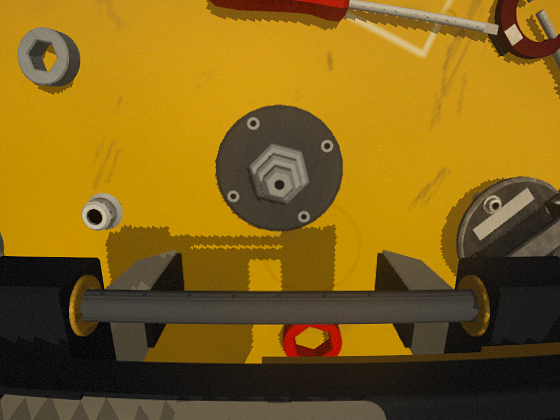

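The wrist view shows the flange about (280,167), the post tip at (279,184), the small ring at (49,56), the wheel nut at (100,211) and the red look-alike at (312,340). I'll fit the hex models to the image edges.

```bash
cat >> h.py <<'E'
from scipy.optimize import minimize
def hexa(af,z,n=25):
    a=np.radians(np.arange(7)*60); c=np.c_[np.cos(a),np.sin(a)]*af/np.sqrt(3); t=np.linspace(0,1,n)[:,None]
    return [np.c_[c[i]*(1-t)+c[i+1]*t,np.full(n,z)] for i in range(6)]
def circ(d,z,n=160):
    a=np.linspace(0,2*np.pi,n); return [np.c_[np.cos(a)*d/2,np.sin(a)*d/2,np.full(n,z)]]
MODEL={'post':circ(.096,.012)+hexa(.018,.061)+hexa(.014,.064)+hexa(.028,.044-.0)[:0]+hexa(.028,.029+.015)+hexa(.038,.026)+hexa(.034,.029)+hexa(.024,.047),
 'large':circ(.062,.018)+hexa(.0402,.018),'medium':circ(.050,.018)+hexa(.0298,.018),'small':circ(.040,.018)+hexa(.0196,.018)}
def fit(p,kind,xy,dz=0,rng=.012,fn=None):
    g=cv2.GaussianBlur(cv2.cvtColor(p['color'],cv2.COLOR_RGB2GRAY).astype(np.float32),(0,0),1.0)
    gx,gy=cv2.Sobel(g,cv2.CV_32F,1,0),cv2.Sobel(g,cv2.CV_32F,0,1)
    L=MODEL[kind]
    def draw(v): 
        c,s=np.cos(v[2]),np.sin(v[2])
        return [w2pix(p,l@np.array([[c,s,0],[-s,c,0],[0,0,1]])+[v[0],v[1],dz]) for l in L]
    def cost(v):
        tot=0;n=0
        for q in draw(v):
            t=np.gradient(q,axis=0); t/=np.linalg.norm(t,axis=1,keepdims=True)+1e-9
            m=q.astype(np.float32)[None]
            a=cv2.remap(gx,m[...,0],m[...,1],cv2.INTER_LINEAR)[0]; b=cv2.remap(gy,m[...,0],m[...,1],cv2.INTER_LINEAR)[0]
            tot+=np.minimum(np.abs(a*-t[:,1]+b*t[:,0]),80).sum(); n+=len(q)
        return -tot/n
    best=min(((cost((xy[0]+i,xy[1]+j,k)),xy[0]+i,xy[1]+j,k) for i in np.arange(-rng,rng+1e-6,.0015) for j in np.arange(-rng,rng+1e-6,.0015) for k in np.radians(np.arange(0,60,6))))
    r=[minimize(cost,[best[1],best[2],best[3]+o],method='Nelder-Mead',options=dict(initial_simplex=np.array([best[1],best[2],best[3]+o])+np.array([[0,0,0],[.002,0,0],[0,.002,0],[0,0,.1]]))for o in (0,.2,-.2)]
    r=min(r,key=lambda q:q.fun); v=r.x
    if fn:
        im=cv2.resize(p['color'][:,:,::-1],None,fx=3,fy=3,interpolation=cv2.INTER_CUBIC)
        for q in draw(v): cv2.polylines(im,[(q*3+1).astype(np.int32)],False,(0,255,0),1)
        c=(np.mean([q.mean(0) for q in draw(v)],0)*3).astype(int); x0,y0=max(c[0]-230,0),max(c[1]-230,0)
        cv2.imwrite('pics/'+fn,im[y0:y0+460,x0:x0+460])
    print(kind,v[:2].round(4),'yaw%%60 %.1f'%(np.degrees(v[2])%60),'score %.1f'%-r.fun); return v
E
python3 - <<'E'
from h import *
p=snap('wrist')
fit(p,'post',(.611,.112),fn='f1.png')
fit(p,'small',pix2w(p,(49,53),.018)[0],fn='f2.png')
a=cv2.imread('pics/f1.png');b=cv2.imread('pics/f2.png');h=min(a.shape[0],b.shape[0])
im=np.hstack([a[:h],b[:h]]);im=im[:,:]; cv2.imwrite('pics/f12.png',cv2.resize(im,None,fx=min(1,800/im.shape[1]),fy=min(1,800/im.shape[1])))
T=T_tool(robot.observe());o=np.array([.449,.34,0])-.02*T[:3,1]; goal(o[0],o[1],.3)
E
```

```text
Traceback (most recent call last):
  File "h.py", line 50
    r=[minimize(cost,[best[1],best[2],best[3]+o],method='Nelder-Mead',options=dict(initial_simplex=np.array([best[1],best[2],best[3]+o])+np.array([[0,0,0],[.002,0,0],[0,.002,0],[0,0,.1]]))for o in (0,.2,-.2)]
                                                                                                                                                                                                               ^
SyntaxError: closing parenthesis ']' does not match opening parenthesis '('
```

```bash
sed -i 's/\[0,0,.1\]\]))for o/[0,0,.1]]))) for o/; s/,options=dict(initial_simplex=np.array(\(.*\)) for o/,options=dict(initial_simplex=np.array(\1 for o/' h.py; python3 - <<'E'
from h import *
p=snap('wrist')
fit(p,'post',(.611,.112),fn='f1.png')
fit(p,'small',pix2w(p,(49,53),.018)[0],fn='f2.png')
a=cv2.imread('pics/f1.png');b=cv2.imread('pics/f2.png');h=min(a.shape[0],b.shape[0])
im=np.hstack([a[:h],b[:h]]);im=im[:,:]; cv2.imwrite('pics/f12.png',cv2.resize(im,None,fx=min(1,800/im.shape[1]),fy=min(1,800/im.shape[1])))
T=T_tool(robot.observe());o=np.array([.449,.34,0])-.02*T[:3,1]; goal(o[0],o[1],.3)
E
```

```text
Traceback (most recent call last):
  File "h.py", line 50
    r=[minimize(cost,[best[1],best[2],best[3]+o],method='Nelder-Mead',options=dict(initial_simplex=np.array([best[1],best[2],best[3]+o])+np.array([[0,0,0],[.002,0,0],[0,.002,0],[0,0,.1]])) for o in (0,.2,-.2)]
                                                                                                                                                                                                                ^
SyntaxError: closing parenthesis ']' does not match opening parenthesis '('
```

```bash
sed -i 's/\[0,0,.1\]\])) for o/[0,0,.1]]))) for o/' h.py; python3 - <<'E'
from h import *
p=snap('wrist')
fit(p,'post',(.611,.112),fn='f1.png')
fit(p,'small',pix2w(p,(49,53),.018)[0],fn='f2.png')
a=cv2.imread('pics/f1.png');b=cv2.imread('pics/f2.png');h=min(a.shape[0],b.shape[0])
im=np.hstack([a[:h],b[:h]]);im=im[:,:]; cv2.imwrite('pics/f12.png',cv2.resize(im,None,fx=min(1,800/im.shape[1]),fy=min(1,800/im.shape[1])))
T=T_tool(robot.observe());o=np.array([.449,.34,0])-.02*T[:3,1]; goal(o[0],o[1],.3)
E
```

```text
post [0.6105 0.1108] yaw%60 39.4 score 63.0
small [0.6176 0.2975] yaw%60 38.3 score 65.1
shift cm [  0.04  -4.09 -27.52] jaw now -65.8 spin None q6 1.18 t 2.70 tcp [0.5809 0.0975 0.3006]
```

View pics/f12.png

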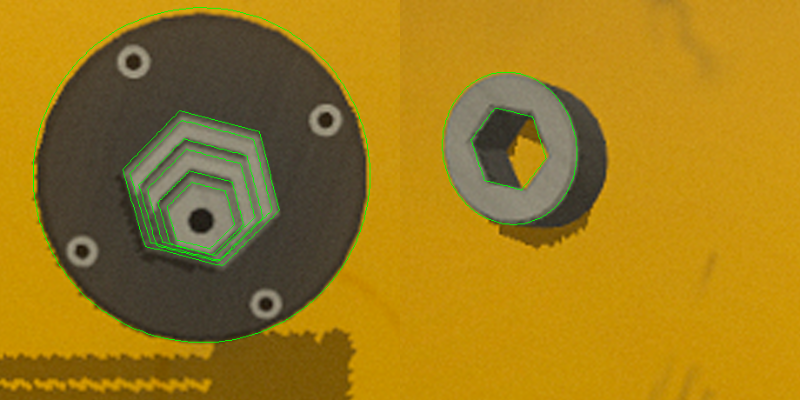

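The fits overlay both parts well: post yaw 39.4°, small ring yaw 38.3°. On to the large ring.

```bash
python3 -m jog '[{"fingers":0,"x":0,"y":-0.9,"z":-5.5,"spin":0},{"fingers":0,"x":0,"y":-1.7,"z":-11,"spin":0},{"fingers":0,"x":0,"y":-2.5,"z":-16.5,"spin":0},{"fingers":0,"x":0,"y":-3.3,"z":-22,"spin":0},{"fingers":0,"x":0,"y":-4.1,"z":-27.5,"spin":0}]' 20 && python3 -m jog '[{"fingers":0,"x":0,"y":0,"z":0,"spin":0},{"fingers":0,"x":0,"y":0,"z":0,"spin":0}]' 20
python3 - <<'E'
from h import *
p=snap('wrist','w3.png')
for d in robot.look_for('ring_large_mid',p)[:3]:
    X=pix2w(p,d['xy'],.018)[0]; print(d['conf'],d['xy'],X.round(3))
    u=np.array(d['xy']).astype(int); print(p['color'][u[1]-30:u[1]+30,u[0]-30:u[0]+30].mean((0,1)))
    fit(p,'large',X)
E
```

```text
time: 3.32
tool_pos: [0.4297, 0.3331, 0.3004]
tool_rot: [1.578, 1.569, 0.43]
contact_force: [1.2, -0.0, -0.2]
opening: 0.0918
time: 3.58
tool_pos: [0.4308, 0.3319, 0.3001]
tool_rot: [1.053, 1.57, -0.094]
contact_force: [0.3, -1.1, -0.0]
opening: 0.0914
0.91 [293.5, 215.9] [0.434 0.321 0.018]
[144.54222222 114.44444444  43.21638889]
large [0.4449 0.3303] yaw%60 20.3 score 60.1
0.72 [159.9, 242.0] [0.373 0.406 0.018]
[115.35611111  64.01972222  14.04611111]
large [0.3601 0.4143] yaw%60 53.3 score 31.6
```

View pics/w3.png

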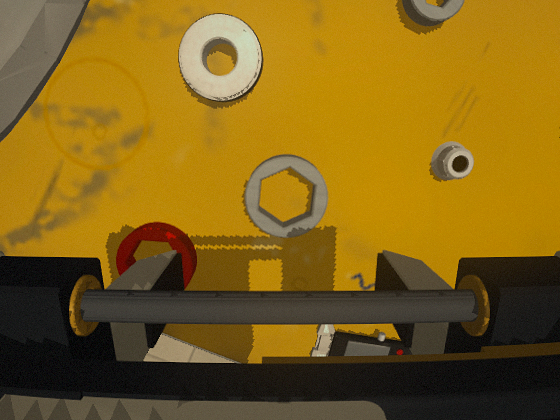

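Large ring seen at (286,195), fitted to (0.445,0.330) with yaw 20.3°. The white setting ring (220,57) and the red one (157,255) are clear of the jaws. Next, a clearance check on the wheel edge at top left.

```bash
python3 - <<'E'
from h import *
p=snap('wrist'); 
for z in (0.05,.15,.25): print(z,pix2w(p,[(80,0),(45,65),(0,140)],z)[:,:2].round(3).tolist())
goal(.4449,.3303,.181)
E
```

```text
0.05 [[0.512, 0.497], [0.468, 0.506], [0.41, 0.523]]
0.15 [[0.506, 0.438], [0.481, 0.443], [0.449, 0.452]]
0.25 [[0.5, 0.378], [0.494, 0.379], [0.487, 0.382]]
shift cm [11.88  1.2   0.63] jaw now -65.8 spin None q6 1.66 t 3.73 tcp [0.4313 0.3312 0.2998]
```

```bash
python3 -m jog '[{"fingers":0,"x":4,"y":1.2,"z":0.6,"spin":0},{"fingers":0,"x":8,"y":1.2,"z":0.6,"spin":0},{"fingers":0,"x":10.5,"y":1.2,"z":0.6,"spin":0},{"fingers":0,"x":11.9,"y":1.2,"z":0.6,"spin":0},{"fingers":0,"x":11.9,"y":1.2,"z":0.6,"spin":0}]' 30 && python3 -m jog '[{"fingers":1,"x":0,"y":0,"z":0,"spin":0},{"fingers":1,"x":0,"y":0,"z":0,"spin":0},{"fingers":1,"x":0,"y":0,"z":0,"spin":0},{"fingers":1,"x":0,"y":0,"z":0,"spin":0},{"fingers":1,"x":0,"y":0,"z":0,"spin":0}]' 30
```

```text
time: 4.35
tool_pos: [0.4443, 0.3313, 0.1804]
tool_rot: [-1.378, 1.57, -2.526]
contact_force: [0.0, -0.3, -0.2]
opening: 0.0918
time: 4.97
tool_pos: [0.4439, 0.332, 0.1811]
tool_rot: [1.571, 1.57, 0.424]
contact_force: [-0.6, -0.3, 4.1]
opening: 0.0609
```

```bash
python3 -m jog '[{"fingers":1,"x":-3,"y":0,"z":0,"spin":0},{"fingers":1,"x":-9,"y":0,"z":0,"spin":0},{"fingers":1,"x":-9,"y":0,"z":0,"spin":0}]' 30; python3 - <<'E'
from h import *
goal(.6105,.1108,.27)
E
```

```text
time: 5.35
tool_pos: [0.4449, 0.3326, 0.2747]
tool_rot: [1.646, 1.562, 0.499]
contact_force: [0.1, 0.3, -3.2]
opening: 0.0612
shift cm [ 0.51  5.97 27.03] jaw now -65.7 spin None q6 1.65 t 5.35 tcp [0.4449 0.3326 0.2747]
```

```bash
python3 -m jog '[{"fingers":1,"x":0,"y":1.2,"z":5.4,"spin":-4},{"fingers":1,"x":0,"y":2.4,"z":10.8,"spin":-8},{"fingers":1,"x":0,"y":3.6,"z":16.2,"spin":-12},{"fingers":1,"x":0,"y":4.8,"z":21.6,"spin":-16},{"fingers":1,"x":0,"y":6,"z":27,"spin":-19.1}]' 30 && python3 -m jog '[{"fingers":1,"x":0,"y":0,"z":0,"spin":0},{"fingers":1,"x":0,"y":0,"z":0,"spin":0}]' 30; python3 - <<'E'
from h import *
p=snap('wrist','w4.png')
goal(.6105,.1108,.22,-65.8+19.1)
E
```

```text
time: 5.98
tool_pos: [0.61, 0.1088, 0.2688]
tool_rot: [-2.273, 1.568, -3.084]
contact_force: [0.4, 0.7, -3.0]
opening: 0.0611
time: 6.22
tool_pos: [0.6089, 0.1105, 0.269]
tool_rot: [-2.365, 1.568, 3.103]
contact_force: [-0.1, 0.8, -1.6]
opening: 0.0612
shift cm [4.94 0.12 0.16] jaw now -46.6 spin 0.09517810069056054 q6 0.87 t 6.28 tcp [0.6087 0.1111 0.2694]
```

View pics/w4.png

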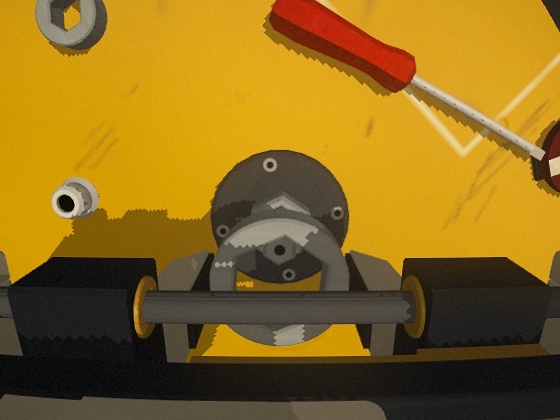

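The ring in hand hangs at about (280,280) over the post, level and roughly concentric. Descending.

```bash
python3 -m jog '[{"fingers":1,"x":2,"y":0.1,"z":0.15,"spin":0},{"fingers":1,"x":4,"y":0.1,"z":0.15,"spin":0},{"fingers":1,"x":5.4,"y":0.1,"z":0.15,"spin":0},{"fingers":1,"x":5.4,"y":0.1,"z":0.15,"spin":0}]' 30 && python3 -m jog '[{"fingers":1,"x":0.4,"y":0,"z":0,"spin":0},{"fingers":1,"x":0.8,"y":0,"z":0,"spin":0},{"fingers":1,"x":0.8,"y":0,"z":0,"spin":0}]' 30; python3 -c "
from h import *
goal(.6105,.1108,.193,-46.7);print(robot.observe()['contact_force'])"
```

```text
time: 6.78
tool_pos: [0.6105, 0.1108, 0.2155]
tool_rot: [-2.266, 1.568, -3.079]
contact_force: [0.3, -0.6, -1.6]
opening: 0.061
time: 7.15
tool_pos: [0.6113, 0.11, 0.2087]
tool_rot: [-1.058, 1.571, -1.872]
contact_force: [0.6, 0.1, -2.0]
opening: 0.0614
shift cm [ 1.57  0.   -0.11] jaw now -46.6 spin 0.07729776201658467 q6 0.87 t 7.15 tcp [0.6113 0.11   0.2087]
[ 0.63026155  0.09277326 -2.00846029]
```

```bash
python3 -m jog '[{"fingers":1,"x":0.4,"y":0,"z":0,"spin":0},{"fingers":1,"x":0.8,"y":0,"z":0,"spin":0},{"fingers":1,"x":1.1,"y":0,"z":0,"spin":0},{"fingers":1,"x":1.1,"y":0,"z":0,"spin":0}]' 30; python3 -c "
from h import *
goal(.6105,.1108,.193,-46.7);print(robot.observe()['contact_force'])"
```

```text
time: 7.65
tool_pos: [0.6106, 0.1106, 0.1976]
tool_rot: [-2.713, 1.569, 2.757]
contact_force: [-5.0, 3.6, 0.1]
opening: 0.0609
shift cm [ 0.46  0.01 -0.02] jaw now -46.6 spin 0.08529592839317957 q6 0.87 t 7.65 tcp [0.6106 0.1106 0.1976]
[-4.97492197  3.59642042  0.10368598]
```

```bash
python3 -m jog '[{"fingers":1,"x":0.3,"y":0,"z":0,"spin":0},{"fingers":1,"x":0.5,"y":0,"z":0,"spin":0},{"fingers":1,"x":0.5,"y":0,"z":0,"spin":0}]' 30; python3 -c "
from h import *
goal(.6105,.1108,.193,-46.7);print(robot.observe()['contact_force'])"
```

```text
time: 8.02
tool_pos: [0.6105, 0.1105, 0.1931]
tool_rot: [-2.607, 1.568, 2.863]
contact_force: [-5.1, 3.2, 4.1]
opening: 0.0611
shift cm [ 0.01  0.02 -0.02] jaw now -46.6 spin 0.08798467719606151 q6 0.87 t 8.03 tcp [0.6105 0.1105 0.1931]
[-5.14353147  3.23143844  4.06636384]
```

```bash
python3 -m jog '[{"fingers":1,"x":0.1,"y":0,"z":0,"spin":0},{"fingers":0.15,"x":0.1,"y":0,"z":0,"spin":0},{"fingers":0,"x":0.1,"y":0,"z":0,"spin":0},{"fingers":0,"x":0.1,"y":0,"z":0,"spin":0},{"fingers":0,"x":-3,"y":0,"z":0,"spin":0}]' 30;  python3 -m jog '[{"fingers":0,"x":-4,"y":0,"z":0,"spin":0},{"fingers":0,"x":-7.7,"y":0,"z":0,"spin":0}]' 30; python3 - <<'E'
from h import *
T=T_tool(robot.observe());o=np.array([.465,-.071,0])-.02*T[:3,1]; goal(o[0],o[1],.3)
E
```

```text
time: 8.65
tool_pos: [0.6106, 0.1097, 0.2206]
tool_rot: [-2.232, 1.566, -3.046]
contact_force: [0.4, 0.2, -0.2]
opening: 0.0913
time: 8.9
tool_pos: [0.6115, 0.1098, 0.3008]
tool_rot: [0.321, 1.57, -0.493]
contact_force: [0.3, 0.1, 0.3]
opening: 0.0919
shift cm [  0.08 -25.06   3.09] jaw now -46.6 spin None q6 0.87 t 8.90 tcp [0.6115 0.1098 0.3008]
```

```bash
python3 -m jog '[{"fingers":0,"x":0,"y":-3,"z":0.4,"spin":0},{"fingers":0,"x":0,"y":-3,"z":0.4,"spin":0}]' 30; python3 - <<'E'
from h import *
p=snap('wrist')
v=fit(p,'large',(.6105,.1108),dz=.012,rng=.006,fn='f3.png')
E
python3 -m jog '[{"fingers":0,"x":0,"y":-5.5,"z":0.6,"spin":0},{"fingers":0,"x":0,"y":-11,"z":1.2,"spin":0},{"fingers":0,"x":0,"y":-16.5,"z":1.8,"spin":0},{"fingers":0,"x":0,"y":-22,"z":2.7,"spin":0},{"fingers":0,"x":0,"y":-22,"z":2.7,"spin":0}]' 30; python3 - <<'E'
from h import *
p=snap('wrist','w5.png')
for d in robot.look_for('ring_medium_mid',p)[:4]:
    X=pix2w(p,d['xy'],.018)[0]; u=np.array(d['xy']).astype(int); print(d['conf'],d['xy'],X.round(3),p['color'][max(u[1]-25,0):u[1]+25,max(u[0]-25,0):u[0]+25].mean((0,1)))
    fit(p,'medium',X)
a=cv2.imread('pics/f3.png');h=min(a.shape[0],420);b=cv2.imread('pics/w5.png')[:h]
im=np.hstack([a[:h],b]); cv2.imwrite('pics/c5.png',cv2.resize(im,None,fx=800/im.shape[1],fy=800/im.shape[1]))
E
```

```text
time: 9.15
tool_pos: [0.5917, 0.0854, 0.3001]
tool_rot: [-0.544, 1.57, -1.359]
contact_force: [0.3, 0.4, -0.0]
opening: 0.092
large [0.6109 0.1105] yaw%60 38.5 score 79.0
time: 9.82
tool_pos: [0.4498, -0.0862, 0.2995]
tool_rot: [-2.287, 1.57, -3.105]
contact_force: [-0.0, 0.8, 0.1]
opening: 0.0917
0.92 [271.3, 202.0] [ 0.453 -0.077  0.018] [174.3624 142.5764  53.5532]
medium [ 0.4642 -0.072 ] yaw%60 52.2 score 59.5
0.85 [185.3, 223.9] [ 0.396 -0.041  0.018] [119.912   99.4388  54.514 ]
medium [ 0.3851 -0.0412] yaw%60 25.0 score 45.0
```

View pics/c5.png

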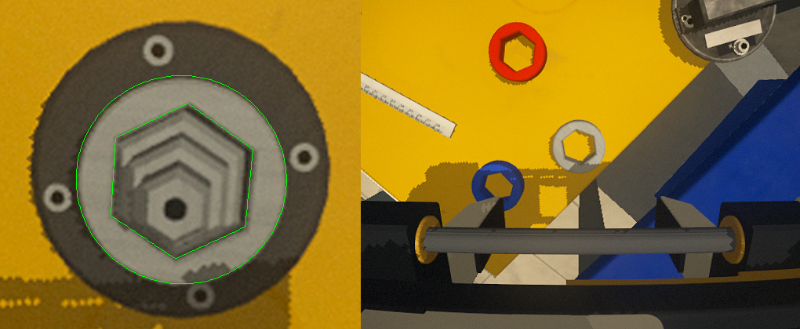

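The large ring is seated, with its hex around the post at the right height. The grey medium ring is at about (578,147) in the composite, at (0.464,-0.072) with yaw 52.2°. The blue one beside it at (497,185) stays clear if the jaws first turn 20°.

```bash
python3 -m jog '[{"fingers":0,"x":0,"y":0,"z":0,"spin":10},{"fingers":0,"x":0,"y":0,"z":0,"spin":20},{"fingers":0,"x":0,"y":0,"z":0,"spin":20}]' 30; python3 -c "
from h import *
goal(.4642,-.072,.181)"
```

```text
time: 10.3
tool_pos: [0.4519, -0.0832, 0.2995]
tool_rot: [1.516, 1.57, 0.357]
contact_force: [-0.4, -0.9, -0.3]
opening: 0.0916
shift cm [11.85  1.57 -0.53] jaw now -66.4 spin None q6 0.81 t 10.30 tcp [ 0.4519 -0.0832  0.2995]
```

```bash
python3 -m jog '[{"fingers":0,"x":2,"y":1.6,"z":-0.5,"spin":0},{"fingers":0,"x":6,"y":1.6,"z":-0.5,"spin":0},{"fingers":0,"x":10,"y":1.6,"z":-0.5,"spin":0},{"fingers":0,"x":11.8,"y":1.6,"z":-0.5,"spin":0},{"fingers":0,"x":11.8,"y":1.6,"z":-0.5,"spin":0}]' 30 && python3 -m jog '[{"fingers":1,"x":0,"y":0,"z":0,"spin":0},{"fingers":1,"x":0,"y":0,"z":0,"spin":0},{"fingers":1,"x":0,"y":0,"z":0,"spin":0},{"fingers":1,"x":0,"y":0,"z":0,"spin":0},{"fingers":1,"x":0,"y":0,"z":0,"spin":0}]' 30 && python3 -m jog '[{"fingers":1,"x":-5,"y":0,"z":0,"spin":0},{"fingers":1,"x":-11,"y":0,"z":0,"spin":0},{"fingers":1,"x":-11,"y":0,"z":0,"spin":0}]' 30; python3 -c "
from h import *
goal(.6105,.1106,.29)"
```

```text
time: 10.92
tool_pos: [0.4638, -0.0726, 0.1805]
tool_rot: [-2.307, 1.568, 2.817]
contact_force: [-0.8, -0.2, 0.3]
opening: 0.0915
time: 11.55
tool_pos: [0.4636, -0.0733, 0.182]
tool_rot: [0.937, 1.571, -0.226]
contact_force: [-1.8, 1.1, 2.9]
opening: 0.0492
time: 11.92
tool_pos: [0.4647, -0.0736, 0.2955]
tool_rot: [0.834, 1.562, -0.329]
contact_force: [0.5, -0.9, -2.3]
opening: 0.0486
shift cm [  0.62  20.69 -11.12] jaw now -66.6 spin None q6 0.84 t 11.93 tcp [ 0.4647 -0.0736  0.2955]
```

```bash
python3 -m jog '[{"fingers":1,"x":0,"y":4.2,"z":-2.2,"spin":4},{"fingers":1,"x":0,"y":8.4,"z":-4.4,"spin":8},{"fingers":1,"x":0,"y":12.6,"z":-6.6,"spin":12},{"fingers":1,"x":0,"y":16.8,"z":-8.8,"spin":13},{"fingers":1,"x":0,"y":20.7,"z":-11.1,"spin":13}]' 30 && python3 -m jog '[{"fingers":1,"x":0,"y":0,"z":0,"spin":0},{"fingers":1,"x":0,"y":0,"z":0,"spin":0},{"fingers":1,"x":0,"y":0,"z":0,"spin":0}]' 30; python3 -c "
from h import *
goal(.6105,.1106,.235,-79.6);print(robot.observe()['contact_force'])"
```

```text
time: 12.55
tool_pos: [0.61, 0.112, 0.2895]
tool_rot: [-1.62, 1.568, -3.01]
contact_force: [0.7, -0.1, -1.6]
opening: 0.049
time: 12.92
tool_pos: [0.609, 0.1098, 0.2911]
tool_rot: [-1.525, 1.569, -2.915]
contact_force: [0.1, -0.2, -2.9]
opening: 0.0492
shift cm [ 5.61  0.17 -0.06] jaw now -79.7 spin -0.08172498915945425 q6 1.45 t 12.93 tcp [0.609  0.1098 0.2911]
[ 0.08346392 -0.16914736 -2.94644821]
```

```bash
python3 -m jog '[{"fingers":1,"x":2.5,"y":0.15,"z":-0.05,"spin":0},{"fingers":1,"x":5,"y":0.15,"z":-0.05,"spin":0},{"fingers":1,"x":5.8,"y":0.15,"z":-0.05,"spin":0},{"fingers":1,"x":6.2,"y":0.15,"z":-0.05,"spin":0},{"fingers":1,"x":6.6,"y":0.15,"z":-0.05,"spin":0}]' 30; python3 -c "
from h import *
goal(.6105,.1106,.212,-79.6);print(robot.observe()['contact_force'])"
```

```text
time: 13.55
tool_pos: [0.6113, 0.1113, 0.2265]
tool_rot: [1.392, 1.569, 0.002]
contact_force: [-0.7, -0.1, -2.2]
opening: 0.0491
shift cm [ 1.45 -0.09  0.05] jaw now -79.6 spin -0.037528476168020575 q6 1.45 t 13.55 tcp [0.6113 0.1113 0.2265]
[-0.72338398 -0.0677088  -2.17977843]
```

```bash
python3 -m jog '[{"fingers":1,"x":0.4,"y":0,"z":0,"spin":0},{"fingers":1,"x":0.8,"y":0,"z":0,"spin":0},{"fingers":1,"x":1.1,"y":0,"z":0,"spin":0},{"fingers":1,"x":1.3,"y":0,"z":0,"spin":0},{"fingers":1,"x":1.4,"y":0,"z":0,"spin":0}]' 30; python3 -c "
from h import *
goal(.6105,.1106,.212,-79.6);print(robot.observe()['contact_force'])"
```

```text
time: 14.18
tool_pos: [0.6106, 0.1115, 0.2119]
tool_rot: [-1.587, 1.569, -2.977]
contact_force: [-7.1, -1.1, 8.6]
opening: 0.0489
shift cm [-0.01 -0.03  0.09] jaw now -79.6 spin -0.011835952772102587 q6 1.45 t 14.18 tcp [0.6106 0.1115 0.2119]
[-7.08826411 -1.11218803  8.56665274]
```

```bash
python3 -m jog '[{"fingers":1,"x":0.1,"y":0,"z":0,"spin":0},{"fingers":0.15,"x":0,"y":0,"z":0,"spin":0},{"fingers":0,"x":0,"y":0,"z":0,"spin":0},{"fingers":0,"x":0,"y":0,"z":0,"spin":0},{"fingers":0,"x":-4,"y":0,"z":0,"spin":0}]' 30;  python3 -m jog '[{"fingers":0,"x":-5,"y":-2,"z":0,"spin":0},{"fingers":0,"x":-5,"y":-3,"z":0,"spin":0},{"fingers":0,"x":-5,"y":-3,"z":0,"spin":0}]' 30; python3 - <<'E'
from h import *
p=snap('wrist')
v=fit(p,'medium',(.6105,.1106),dz=.030,rng=.006,fn='f4.png')
T=T_tool(robot.observe());o=np.array([.6176,.2975,0])-.02*T[:3,1]; goal(o[0],o[1],.3)
E
```

```text
time: 14.8
tool_pos: [0.6101, 0.1114, 0.2489]
tool_rot: [-1.688, 1.564, -3.078]
contact_force: [-0.5, 0.3, 0.5]
opening: 0.0844
time: 15.18
tool_pos: [0.5809, 0.1061, 0.3015]
tool_rot: [-1.524, 1.57, -2.914]
contact_force: [-0.6, 0.0, -0.7]
opening: 0.0917
medium [0.6112 0.1108] yaw%60 39.6 score 64.8
shift cm [  0.08   5.03 -18.17] jaw now -79.6 spin None q6 1.44 t 15.22 tcp [0.5812 0.1061 0.3008]
```

```bash
python3 - <<'E'
from h import *
p=snap('scene','s1.png'); print(p['c2w'].round(3).tolist())
t=snap('top')
for z in (0,.1,.2,.3,.4): print(z,pix2w(t,[(158,200),(150,250),(130,285),(85,290)],z)[:,:2].round(3).tolist())
E
```

```text
[[-0.729, -0.491, 0.477, 0.124], [-0.684, 0.534, -0.496, 0.589], [-0.011, -0.688, -0.725, 0.731], [0.0, 0.0, 0.0, 1.0]]
0 [[0.599, 0.521], [0.452, 0.543], [0.351, 0.603], [0.335, 0.742]]
0.1 [[0.587, 0.488], [0.453, 0.509], [0.361, 0.563], [0.347, 0.689]]
0.2 [[0.574, 0.456], [0.454, 0.474], [0.371, 0.523], [0.358, 0.637]]
0.3 [[0.562, 0.423], [0.455, 0.44], [0.381, 0.483], [0.37, 0.584]]
0.4 [[0.549, 0.391], [0.456, 0.405], [0.391, 0.443], [0.381, 0.532]]
```

View pics/s1.png

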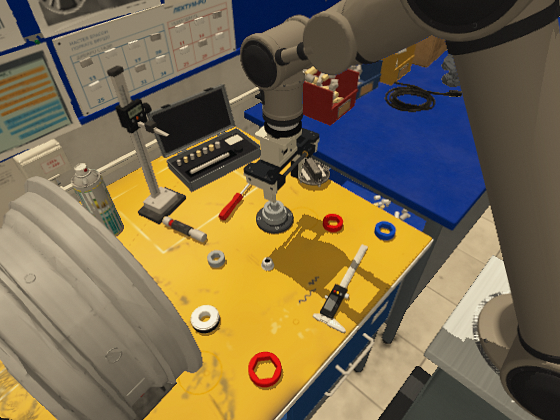

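The scene view shows the two rings seated at (272,213), the small ring at (216,258) and the wheel rim's near lip down to about (198,355).

```bash
python3 - <<'E'
from h import *
p=snap('scene')
for z in (0,.05,.1,.2,.3): print(z,pix2w(p,[(200,360),(170,300),(110,222),(35,178)],z)[:,:2].round(3).tolist())
E
```

```text
0 [[0.456, 0.475], [0.608, 0.436], [0.913, 0.405], [1.238, 0.467]]
0.05 [[0.433, 0.483], [0.575, 0.446], [0.859, 0.418], [1.162, 0.475]]
0.1 [[0.411, 0.491], [0.542, 0.457], [0.805, 0.43], [1.085, 0.484]]
0.2 [[0.365, 0.506], [0.476, 0.478], [0.697, 0.456], [0.933, 0.5]]
0.3 [[0.32, 0.522], [0.409, 0.499], [0.589, 0.481], [0.781, 0.517]]
```

```bash
python3 -m jog '[{"fingers":0,"x":0,"y":1.5,"z":-5.5,"spin":0},{"fingers":0,"x":0,"y":3,"z":-11,"spin":0},{"fingers":0,"x":0,"y":4,"z":-15,"spin":0},{"fingers":0,"x":0,"y":5,"z":-18.2,"spin":0}]' 30 && python3 -m jog '[{"fingers":0,"x":0,"y":0,"z":0,"spin":0},{"fingers":0,"x":0,"y":0,"z":0,"spin":0}]' 30
python3 - <<'E'
from h import *
p=snap('wrist','w6.png')
v=fit(p,'small',(.6176,.2975),rng=.009,fn='f5.png')
a=cv2.imread('pics/f4.png');b=cv2.imread('pics/f5.png');h=min(a.shape[0],b.shape[0]);c=cv2.imread('pics/w6.png')
im=np.hstack([cv2.resize(k,(h*k.shape[1]//k.shape[0],h)) for k in (a,b,c)]); cv2.imwrite('pics/c6.png',cv2.resize(im,None,fx=800/im.shape[1],fy=800/im.shape[1]))
goal(v[0],v[1],.181)
E
```

```text
time: 15.88
tool_pos: [0.5978, 0.2962, 0.3004]
tool_rot: [-1.424, 1.569, -2.813]
contact_force: [0.0, -0.1, -0.0]
opening: 0.0919
time: 16.12
tool_pos: [0.5979, 0.2937, 0.3007]
tool_rot: [-1.103, 1.569, -2.492]
contact_force: [-0.8, 0.1, -0.4]
opening: 0.0915
small [0.619  0.2976] yaw%60 51.1 score 61.1
shift cm [11.99  2.16 -0.05] jaw now -79.7 spin None q6 1.73 t 16.18 tcp [0.598  0.2933 0.301 ]
```

View pics/c6.png

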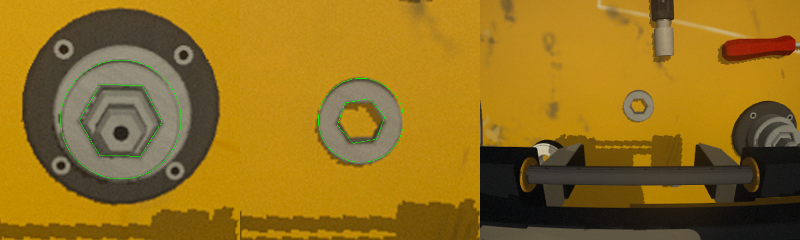

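Medium ring looks fully home (left). The small ring's hex fit (middle) looks off: 51° against the earlier 38°. I'll check it enlarged with a yaw profile.

```bash
python3 - <<'E'
from h import *
p=snap('wrist')
v=(.619,.2976)
MODEL['sh']=hexa(.0196,.018)+hexa(.0196,0.0)[:0]
g=cv2.GaussianBlur(cv2.cvtColor(p['color'],cv2.COLOR_RGB2GRAY).astype(np.float32),(0,0),.8)
gx,gy=cv2.Sobel(g,cv2.CV_32F,1,0),cv2.Sobel(g,cv2.CV_32F,0,1)
def sc(x,y,k):
    tot=0;c,s=np.cos(k),np.sin(k)
    for l in MODEL['sh']:
        q=w2pix(p,l@np.array([[c,s,0],[-s,c,0],[0,0,1]])+[x,y,0]).astype(np.float32); t=q[-1]-q[0];t/=np.linalg.norm(t);m=q[None]
        tot+=np.minimum(abs(-t[1]*cv2.remap(gx,m[...,0],m[...,1],1)+t[0]*cv2.remap(gy,m[...,0],m[...,1],1)),60).mean()
    return tot/6
for d in range(0,60,3): print(d,max((round(float(sc(v[0]+i,v[1]+j,np.radians(d))),1),round(i*1e3,1),round(j*1e3,1)) for i in np.arange(-.0015,.0016,.0005) for j in np.arange(-.0015,.0016,.0005)))
c=w2pix(p,[[v[0],v[1],.018]])[0]
im=p['color'][int(c[1])-35:int(c[1])+35,int(c[0])-35:int(c[0])+35,::-1]; A=cv2.resize(im,None,fx=5.7,fy=5.7,interpolation=cv2.INTER_CUBIC); out=[A.copy()]
for d in (39,):
    B=A.copy()
    for l in MODEL['sh']+circ(.04,.018):
        k=np.radians(d);cc,s=np.cos(k),np.sin(k);q=w2pix(p,l@np.array([[cc,s,0],[-s,cc,0],[0,0,1]])+[v[0],v[1],0])-[int(c[0])-35,int(c[1])-35]; cv2.polylines(B,[((q+.5)*5.7).astype(np.int32)],False,(0,255,0),1)
    out.append(B)
cv2.imwrite('pics/c7.png',np.hstack(out))
E
```

```text
0 (53.5, np.float64(-0.5), np.float64(0.0))
3 (52.3, np.float64(0.0), np.float64(0.0))
6 (51.9, np.float64(-1.0), np.float64(-0.5))
9 (51.8, np.float64(-0.5), np.float64(-1.0))
12 (51.4, np.float64(-1.0), np.float64(0.0))
15 (51.8, np.float64(-1.0), np.float64(0.0))
18 (52.2, np.float64(-1.0), np.float64(0.0))
21 (52.9, np.float64(-1.0), np.float64(0.0))
24 (53.4, np.float64(-1.0), np.float64(-0.5))
27 (54.1, np.float64(-1.0), np.float64(-0.5))
30 (54.8, np.float64(-0.5), np.float64(-0.5))
33 (56.1, np.float64(-0.5), np.float64(-1.0))
36 (57.2, np.float64(-1.0), np.float64(0.5))
39 (57.7, np.float64(-1.0), np.float64(0.0))
42 (58.4, np.float64(-1.0), np.float64(0.0))
45 (58.5, np.float64(-1.0), np.float64(0.0))
48 (58.1, np.float64(-1.0), np.float64(0.0))
51 (56.6, np.float64(-1.0), np.float64(0.0))
54 (55.4, np.float64(-0.5), np.float64(0.0))
57 (54.7, np.float64(-0.5), np.float64(0.0))
```

View pics/c7.png

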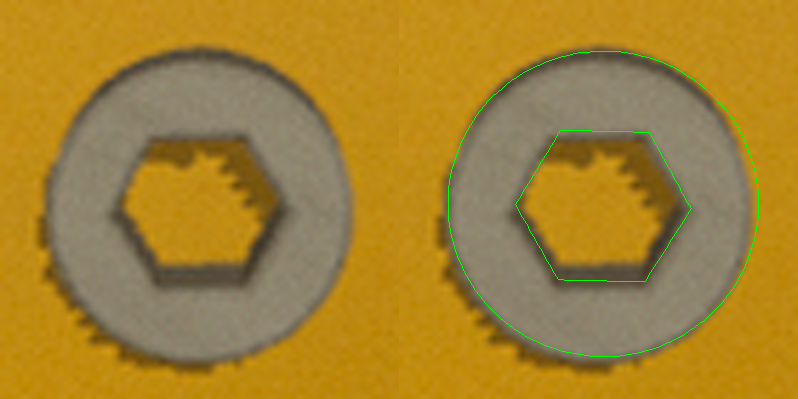

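The cap on gradient strength misled the fit. The enlarged hole matches the 39° overlay within about 1° (corners at (115,211) and (285,208)), so the yaw is about 40°, already in line with the post. The centre is about 0.5 mm off the overlay, so I'll use (0.6184, 0.298).

```bash
python3 -m jog '[{"fingers":0,"x":2,"y":2.1,"z":-0.1,"spin":0},{"fingers":0,"x":6,"y":2.1,"z":-0.1,"spin":0},{"fingers":0,"x":10,"y":2.1,"z":-0.1,"spin":0},{"fingers":0,"x":11.9,"y":2.1,"z":-0.1,"spin":0},{"fingers":0,"x":11.9,"y":2.1,"z":-0.1,"spin":0}]' 30 && python3 -m jog '[{"fingers":1,"x":0,"y":0,"z":0,"spin":0},{"fingers":1,"x":0,"y":0,"z":0,"spin":0},{"fingers":1,"x":0,"y":0,"z":0,"spin":0},{"fingers":1,"x":0,"y":0,"z":0,"spin":0},{"fingers":1,"x":0,"y":0,"z":0,"spin":0}]' 30 && python3 -m jog '[{"fingers":1,"x":0,"y":0,"z":0,"spin":0},{"fingers":1,"x":-5,"y":0,"z":0,"spin":0},{"fingers":1,"x":-11,"y":0,"z":0,"spin":0},{"fingers":1,"x":-11,"y":0,"z":0,"spin":0}]' 30; python3 -c "
from h import *
goal(.6107,.1108,.29,-80)"
```

```text
time: 16.85
tool_pos: [0.6183, 0.2982, 0.1817]
tool_rot: [-1.365, 1.568, -2.756]
contact_force: [0.4, 0.6, 0.4]
opening: 0.0918
time: 17.48
tool_pos: [0.6183, 0.2989, 0.1828]
tool_rot: [1.158, 1.571, -0.232]
contact_force: [-0.7, -0.2, 0.3]
opening: 0.0464
time: 17.98
tool_pos: [0.6194, 0.2994, 0.2989]
tool_rot: [1.725, 1.56, 0.335]
contact_force: [-0.2, 0.2, -2.0]
opening: 0.0391
shift cm [ 0.81 -4.27 18.39] jaw now -79.6 spin 0.38498720267691056 q6 1.73 t 17.98 tcp [0.6194 0.2994 0.2989]
```

```bash
python3 -m jog '[{"fingers":1,"x":0,"y":-1.1,"z":4.6,"spin":0},{"fingers":1,"x":0,"y":-2.2,"z":9.2,"spin":0},{"fingers":1,"x":0,"y":-3.3,"z":13.8,"spin":0},{"fingers":1,"x":0,"y":-4.3,"z":18.4,"spin":0},{"fingers":1,"x":0,"y":-4.3,"z":18.4,"spin":0}]' 30 && python3 -m jog '[{"fingers":1,"x":0,"y":0,"z":0,"spin":0},{"fingers":1,"x":0,"y":0,"z":0,"spin":0}]' 30; python3 -c "
from h import *
goal(.6107,.1108,.25,-80);print(robot.observe()['contact_force'])"
```

```text
time: 18.6
tool_pos: [0.609, 0.1069, 0.2916]
tool_rot: [-1.37, 1.568, -2.764]
contact_force: [-0.2, 0.7, -1.8]
opening: 0.0389
time: 18.85
tool_pos: [0.609, 0.1113, 0.2922]
tool_rot: [-1.998, 1.57, 2.897]
contact_force: [0.7, 1.0, -0.7]
opening: 0.0391
shift cm [4.22 0.16 0.08] jaw now -79.5 spin 0.4604835899380788 q6 1.45 t 18.85 tcp [0.609  0.1113 0.2922]
[ 0.73605345  0.99402646 -0.65881536]
```

```bash
python3 -m jog '[{"fingers":1,"x":2,"y":0.15,"z":0.05,"spin":0},{"fingers":1,"x":3.8,"y":0.15,"z":0.05,"spin":0},{"fingers":1,"x":4.2,"y":0.15,"z":0.05,"spin":0},{"fingers":1,"x":4.6,"y":0.15,"z":0.05,"spin":0},{"fingers":1,"x":5,"y":0.15,"z":0.05,"spin":0}]' 30; python3 -c "
from h import *
goal(.6107,.1108,.2305,-80);print(robot.observe()['contact_force'])"
```

```text
time: 19.48
tool_pos: [0.6109, 0.1103, 0.2432]
tool_rot: [1.391, 1.569, 0.002]
contact_force: [0.4, -0.0, -0.7]
opening: 0.0388
shift cm [ 1.27 -0.01 -0.06] jaw now -79.6 spin 0.40757183062356717 q6 1.44 t 19.48 tcp [0.6109 0.1103 0.2432]
[ 0.41179538 -0.03552507 -0.653702  ]
```

```bash
python3 -m jog '[{"fingers":1,"x":0.4,"y":0,"z":0,"spin":0},{"fingers":1,"x":0.7,"y":0,"z":0,"spin":0},{"fingers":1,"x":1,"y":0,"z":0,"spin":0},{"fingers":1,"x":1.2,"y":0,"z":0,"spin":0},{"fingers":1,"x":1.3,"y":0,"z":0,"spin":0}]' 30; python3 -c "
from h import *
goal(.6107,.1108,.2305,-80);print(robot.observe()['contact_force'])"
```

```text
time: 20.1
tool_pos: [0.6106, 0.1102, 0.2305]
tool_rot: [2.92, 1.57, 1.53]
contact_force: [-6.9, 4.1, 11.7]
opening: 0.0394
shift cm [-0.    0.02 -0.05] jaw now -79.6 spin 0.38741732686469277 q6 1.44 t 20.10 tcp [0.6106 0.1102 0.2305]
[-6.91255418  4.12736361 11.66322794]
```

Contact is at the expected home height, with about 12 N. Now release, retreat and check.

```bash
python3 -m jog '[{"fingers":1,"x":0.05,"y":0,"z":0,"spin":0},{"fingers":0.3,"x":0,"y":0,"z":0,"spin":0},{"fingers":0.2,"x":0,"y":0,"z":0,"spin":0},{"fingers":0,"x":0,"y":0,"z":0,"spin":0},{"fingers":0,"x":-4,"y":0,"z":0,"spin":0}]' 30;  python3 -m jog '[{"fingers":0,"x":-4,"y":-3,"z":0,"spin":0},{"fingers":0,"x":-5,"y":-6,"z":0,"spin":0},{"fingers":0,"x":-5,"y":-6,"z":0,"spin":0},{"fingers":0,"x":-5,"y":-6,"z":0,"spin":0}]' 30; python3 - <<'E'
from h import *
p=snap('wrist','w8.png')
fit(p,'small',(.6107,.1108),dz=.048,rng=.006,fn='f8.png')
s=snap('scene'); c=w2pix(s,[[.6107,.1108,.04]])[0].astype(int)
a=cv2.resize(s['color'][c[1]-50:c[1]+50,c[0]-50:c[0]+50,::-1],(400,400),interpolation=cv2.INTER_CUBIC)
cv2.imwrite('pics/c8.png',np.hstack([a,cv2.resize(cv2.imread('pics/f8.png'),(400,400))]))
E
```

```text
time: 20.72
tool_pos: [0.6099, 0.1096, 0.2668]
tool_rot: [-1.64, 1.563, -3.03]
contact_force: [0.5, -0.6, -0.4]
opening: 0.0743
time: 21.22
tool_pos: [0.5522, 0.099, 0.3195]
tool_rot: [1.142, 1.57, -0.248]
contact_force: [0.8, -0.3, -0.5]
opening: 0.0917
small [0.6102 0.1098] yaw%60 42.2 score 61.7
```

View pics/c8.png

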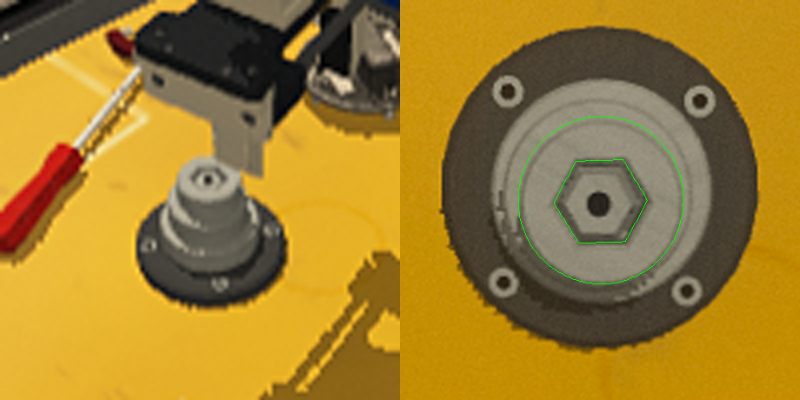

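The view shows the three rings stacked in order, with the post tip flush in the smallest bore (hex around (600,202)) and no gaps or tilt. The gripper is clear.

```bash
python3 -c "
from h import *
print(robot.observe()['contact_force']);print(robot.hand_in())"
```

```text
[0.33132513 0.10508543 0.86380553]
the job is handed in; nothing more can be done
None
```

All three plain steel rings are on the post in order: large, then medium, then small. I handed the job in at about 21 s of robot time.

- **Seating:** Each ring was turned to the post's angle, about 39°, and slid home without jamming. Each stopped at the height expected for fully home, with a light upward push (6 to 12 N).
- **Final check:** The last pictures show a level, concentric stack with the post's tip flush in the smallest bore. The gripper was clear and the force reading was near zero.
- **Other tools:** I didn't touch any of the other tools or the red and blue look-alikes.

**Disagreements:**
- **Small ring, before gripping:** the automatic fit first gave 38° for its bore, then 51°. I settled on about 40° from an enlarged picture, and the ring slid on without resistance.
- **Small ring, once seated:** its fit read 42°, against 39° for the post. That is within the 6° play of the fit and the accuracy of the measurement.

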